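# Blow out the squaring fixture and hold a stage bracket in its corner

### The job

First blow the corner of the squaring fixture clean: press the air duster's sprung cap fully down and let it come right up again, leaving the stage bracket alone meanwhile. Then take the bracket out of the tray, stand it on the fixture's plate and gently press its square foot into the corner, flat against both fences at once, either pair of sides will do. Finish while still holding it there with a light steady push on both fences, ready for clamping, and leave the objectives and the dust cover where they are.

Things in the scene. Friction and masses are not known exactly. Their poses are not given: they have to be found in the camera images.
- fixture: Squaring fixture fixed to the bench: bare aluminium plate 180 x 180 x 10 mm, with two steel fences on its upper face, along its +x and +y edges. Origin: centre of the plate's underside; z up; its yaw varies. The -x and -y sides are open. Ground metal: the bracket drags on plate and fences with a friction coefficient of 0.2 to 0.3.
- fence_far: Fence along the plate's +x edge, steel bar 20 mm thick (x), 125 mm long (y), standing 25 mm above the plate, rigid. Its inner face is at x = +70 mm in the fixture's frame, and runs from y = -70 to +55 mm. Origin: centre of its underside; axes parallel to the fixture's.
- fence_left: Fence along the plate's +y edge, steel bar 125 mm long (x), 20 mm thick (y), standing 25 mm above the plate, rigid. Its inner face is at y = +70 mm in the fixture's frame, and runs from x = -70 to +55 mm. Origin: centre of its underside; axes parallel to the fixture's.
- corner (a point): The point on the plate's upper face where the planes of the two inner fence faces meet (70, 70, 10 mm in the fixture's frame; the fences stop 15 mm short of it, leaving a relief gap). Axes as the fixture's: +x points into fence_far, +y into fence_left. The seated bracket's origin lies at x = -32, y = -32, z = 0 mm from here.
- duster: White air-duster canister 52 mm in diameter, fixed upright in a black clip foot (80 mm in diameter) on the bench, just outside fence_left. Overall height 178 mm with its cap. Origin: centre of its underside; z up, on its axis.
- duster_cap (a joint): Travel of the grey sprung cap on top of the duster, straight down: 0 up, 0.006 m fully down (it counts as pressed from 0.0045). It springs back; 2.4 N starts it, about 7.2 N holds it fully down.
- cap_top (a point): Centre of the flat top face of the duster's cap (30 mm in diameter, 178 mm above the bench when up); moves with the cap. A thin straw leaves the cap's side 12 mm below this face and slopes down towards the fixture's corner.
- tray: Grey open tray 180 x 180 mm, rim 18 mm high, walls and floor 4 mm thick, fixed on the bench. Origin: centre of its underside; z up. A sloped aluminium chute 120 mm wide, between 30 mm high sides, feeds it over its -y edge: its lower end is some 40 mm above the bench at y = -85 mm, and it rises away to y = -300 mm, z = 180 mm.
- bracket: The part: loose black stage bracket, 180 to 370 g, lying foot down in the tray. Square foot 64 x 64 x 16 mm, and on its middle an upright rib 50 mm long (x), 18 mm thick (y), up to 58 mm above the underside: grip the rib across its thickness (y). Origin: centre of the foot's underside; z up.
- objective0: Bystander: small black microscope objective standing on the bench, 25 mm in diameter, 34 mm high. Origin: centre of its underside.
- objective1: Bystander: the same, 42 mm high.
- objective2: Bystander: the same, 50 mm high.
- dust_cover: Bystander: orange plastic dust cover, a dome 90 mm in diameter, 78 mm high, on the bench. Origin: centre of its underside.
Mind the look-alikes: they are no part of the job. Several things have the shape of the duster; the one meant has the colours described above. What is shaped like the bracket but purple is not meant.

How it is judged:
On the way, in this order (a step that is already met when the one before it is completed fails the run):
1. the duster's cap is pressed down while the bracket still lies untouched in the tray (value of joint duster_cap above 0.0045 m and distance of bracket from where it was at the start of the episode below 0.015 m), for 0.1 s.
2. the cap has come up again, the bracket still untouched (value of joint duster_cap below 0.001 m and distance of bracket from where it was at the start of the episode below 0.015 m), for 0.1 s.
At the end, for the whole second after the job is handed in: Fingers on the bracket (over 1 N), which presses each fence with 1.5 to 40 N; foot flat on the plate (2 mm, 0.04 rad), square to the fences within 0.035 rad (any quarter turn), centre 30 to 34.5 mm from each fence face, under 10 mm/s; duster cap up (under 1.5 mm) (contact force between bracket and fence_far between 1.5 and 40 N and contact force between bracket and fence_left between 1.5 and 40 N and x of bracket in the frame of corner between -0.0345 and -0.03 m and y of bracket in the frame of corner between -0.0345 and -0.03 m and z of bracket in the frame of corner between -0.002 and 0.002 m and (angle between the x axis of bracket and the x axis of fixture, either way round below 0.035 rad or angle between the x axis of bracket and the y axis of fixture, either way round below 0.035 rad) and angle between bracket's own z axis and vertical below 0.04 rad and linear speed of bracket below 0.01 m/s and contact force between the fingers and bracket above 1 N and value of joint duster_cap below 0.0015 m); the arm keeps its last pose, push and grip.
It fails at once if the bracket is rammed into a fence with more than 60 N (contact force between bracket and fence_far above 60 N or contact force between bracket and fence_left above 60 N).
It fails at once if an objective or the dust cover is moved more than 25 mm or tipped (distance of any of objective0, objective1, objective2, dust_cover from where it was at the start of the episode above 0.025 m or angle between any of objective0, objective1, objective2, dust_cover's own z axis and vertical above 0.4 rad).
It also fails if it takes over 72 s, if anything falls off the work surface, if the arm or the gripper's body presses on something with over 40 N, if the wrist force passes 120 N, or if a joint passes its speed limit or range.

### The arm

A 6-joint arm with a two-finger parallel gripper is mounted at the origin on the work surface. World frame = base frame: x ahead of the robot, y to its left, z up, the work surface at z = 0. Lengths are in m, angles in rad, forces in N, time in s.
With the tool pointing down it reaches from about 0.3 to 0.875 m from the base axis. Payload 6.4 kg.
Tool frame: the origin (TCP) lies on the centre line of the jaws, within the pads' length; the fingertips stand 25 mm ahead of it and the grasp point (between the pads) lies 6 mm ahead of it (ctrl.tip_reach is the distance from the TCP to the fingertips, in m); z points along the fingers, y is the line along which they close (so a half turn about z gives the same grasp; the last joint's range is limited). The gripper opens to 85 mm and grips with 20 to 120 N. Pads are 22 mm wide; open, the fingers measure 114 mm over their backs; the gripper's body (76 mm by 85 mm) begins 54 mm behind the grasp point. The pads swing forward as they close: fully open they stand 13 mm farther back than shut.
Start: joints at [-1.308, 0.181, 1.607, -0, 1.354, -0.206], TCP at [0.26, -0.513, 0.256] pointing down, gripper open.
Joint ranges: [-2.99, 2.99], [-0.89, 2.07], [0.3, 2.58], [-1.14, 4.28], [0, 2.63], [-3.12, 3.12]. Speed limits (rad/s): [2.57, 2.57, 3.01, 3.14, 3.14, 3.14].

### API

Orientations are given as a unit quaternion [w, x, y, z].
In Python, from bench import ctrl gives the robot as it stands.
- The arm moves only by the tool servo_tool, never from a script. Its argument "motion" is a list that holds one entry, the list of rows, each a list of 5 numbers: the shift along the tool's x, y, z in cm, then the turn about the tool's z in degrees, then the closure, from -1 (fully open) to 1 (shut). In form: [[[dx, dy, dz, twist, claw], ...]]. A call has 1 to 5 rows; each row is the pose to reach, as a shift and turn from the pose commanded when the call began, along the tool's axes at that moment; what a row does not reach only later rows make up. A row lasts 1/10 s, in which the tool goes at most 50 mm and 8.59 degrees, less where a joint would pass 70% of its speed; a pose out of reach is approached as far as the arm can. A call with a gripper value outside its range is refused whole. The fingers move at their own pace and stop on an object; the grip force is fixed at half the most. Time passes only in rows, so rows that repeat a pose let the fingers close. It gives the time, the measured TCP pose, the force, the opening and the grip force at its end, in the units of the state.
- ctrl.get_obs(): the state, without advancing time (a new reading comes with each control period).
- ctrl.camera(name): name is "scene" or "top"; returns a dict with "pixels" (480x640x3 uint8, red, green, blue), "depth" (480x640 float32, m along the optical axis (not along the pixel's ray), 0 where there is no reading), "fx", "fy", "cx", "cy" (pixels), "k1" (the pictures are not rectified: a ray, as slopes to the right and down, at radius r is drawn at 1 + k1 r^2 times it, then the intrinsics apply), "R" (3x3) and "t" (3): a world point X has camera coordinates R X + t. Camera axes: x right, y down, z forward; pixel columns grow to the right and rows downward; lengths in m; the calibration is good to about 2 mm. A picture is of the moment at which its call begins.
- ctrl.hand_in(): hands the job in; it is judged then, once.
The state is a dict: "time_s": time; "q": joint angles; "dq": joint speeds; "joint_efforts": joint torques, N m; "eef_pos": TCP position; "eef_rot": TCP orientation; "wrist_force": force on the tool from outside, world axes, zero at the start; "torque": the same for the moment, N m; "opening": opening from 0.0 (shut) to 1.0 (fully open); "grasp_force": force on a finger pad.
Only numpy, scipy, OpenCV 4.12 (cv2) and the standard library are available. Lean on these libraries where they do the work, as an engineer would, in place of code of your own. Each camera call takes 0.05 s, during which the arm holds its last target. There are 200 camera calls.

## Working session

There is one attempt and no reset: what is moved stays moved. The work goes in short steps, Python scripts to look and compute and a tool call to move; the robot and the scene stay as the last step left them, time stands still between calls to the robot, and variables do not carry over. Pictures are saved under pics/ and viewed, at most 10 in all, crops included, and the job is handed in when it is done.

Besides the shell and the picture viewer there is one more tool, called after "Request:" by a JSON object that holds its "op" and its "data", one argument or row to a line. servo_tool: Moves the arm, as the interface text tells. Its arguments: {"type":"object","properties":{"motion":{"type":"array"}},"required":["motion"]}

```bash
mkdir -p pics
cat > h.py <<'E'
import numpy as np, cv2
from bench import ctrl
def shot(n):
    c=ctrl.camera(n); np.savez(f'{n}.npz',**c); return c
def load(n): return {k:v for k,v in np.load(f'{n}.npz').items()}
def rays(c,u,v):
    x=(np.asarray(u,float)-c['cx'])/c['fx']; y=(np.asarray(v,float)-c['cy'])/c['fy']
    X,Y=x.copy(),y.copy()
    for _ in range(8):
        s=1+c['k1']*(X*X+Y*Y); X,Y=x/s,y/s
    return np.stack([X,Y,np.ones_like(X)],-1)
def cloud(c):
    v,u=np.mgrid[:480,:640]; P=rays(c,u,v)*c['depth'][...,None]
    return (P-c['t'])@c['R']
def plane(c,u,v,z):
    d=rays(c,u,v)@c['R']; o=-c['R'].T@c['t']
    return o+d*((z-o[2])/d[...,2])[...,None]
E
python3 - <<'E'
from h import *
for n in('top','scene'):
    c=shot(n); cv2.imwrite(f'pics/{n}0.png',c['pixels'][...,::-1]); print(n,-c['R'].T@c['t'],c['k1'])
print(ctrl.get_obs())
E
```

```text
top [0.40134738 0.01350177 1.44547801] -0.0007818966458155337
scene [ 1.34545863 -0.52223066  0.7942275 ] -0.04420933144260554
{'time_s': 0.1, 'q': array([-1.30829880e+00,  1.81488047e-01,  1.60790075e+00,  1.28769825e-05,
        1.35382482e+00, -2.06304066e-01]), 'dq': array([-7.02072115e-04, -1.34805929e-03, -1.41413739e-03,  9.01261376e-04,
       -9.90209287e-05, -6.35875296e-04]), 'joint_efforts': array([ 2.49969034e-04, -4.45877695e+01, -3.52239132e+01, -1.79066974e-04,
        4.05557643e-03,  1.57846762e-05]), 'eef_pos': array([ 0.25968957, -0.51249941,  0.25546576]), 'eef_rot': array([-8.10333232e-04,  9.72653690e-01,  2.32258782e-01, -1.64848189e-05]), 'wrist_force': array([ 0.19439033, -0.69222513,  0.06418198]), 'torque': array([ 0.03787141, -0.00385849, -0.0461186 ]), 'grasp_force': 0.0, 'opening': 1.0002440763309355}
```

View pics/top0.png

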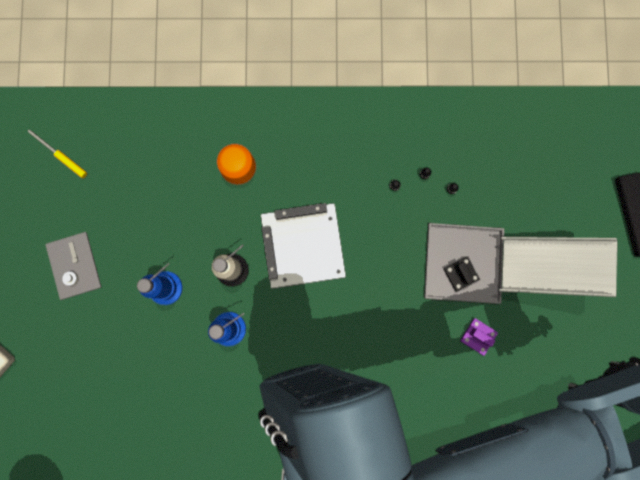

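View pics/scene0.png

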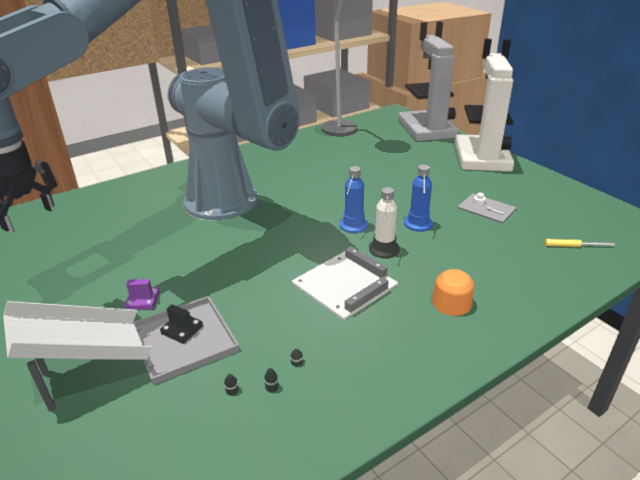

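The top view shows the white duster with its cap at about (219,268), the fixture at (303,246) with fences at (301,212) and (269,252), the black bracket at (462,273) in the tray, the purple decoy at (479,337), the objectives at (395,184), (425,172) and (452,188), and the dust cover at (236,163). The scene view shows the same layout, with the duster at (386,220) and the bracket at (181,324).

```bash
cat > m.py <<'E'
from h import *
c=load('top'); P=cloud(c); px=c['pixels'].astype(int); hsv=cv2.cvtColor(c['pixels'],cv2.COLOR_RGB2HSV)
z=P[...,2]
def win(u0,u1,v0,v1):
    m=np.zeros((480,640),bool); m[v0:v1,u0:u1]=1; return m
def rep(n,m):
    q=P[m]; print(n,m.sum(),'mean',q.mean(0).round(4),'min',q.min(0).round(3),'max',q.max(0).round(3)) if m.sum() else print(n,0)
def rect(n,m,zz):
    v,u=np.nonzero(m); X=plane(c,u,v,zz)[:,:2]
    r=cv2.minAreaRect((X*1000).astype(np.float32)); print(n,m.sum(),np.round(r[0],1),np.round(r[1],1),round(r[2],2)); return r
print('bench z',np.median(z[100:130,100:200]))
cap=win(205,245,245,290)&(z>.165); rep('cap',cap); 
v,u=np.nonzero(cap); (a,r)=cv2.minEnclosingCircle(np.stack([u,v],1).astype(np.float32)); print(a,r,plane(c,np.array([a[0]]),np.array([a[1]]),.178))
rep('body',win(205,245,245,290)&(z>.10)&(z<.165))
fx=win(255,350,198,292)
rect('plate',fx&(z>.006)&(z<.05),.01)
f=(fx&(z>.025)&(z<.05)).astype(np.uint8)
n,l,s,ce=cv2.connectedComponentsWithStats(f)
for i in range(1,n):
    if s[i,4]>50: rep('fence',l==i); rect('fence',l==i,.035)
t=win(420,506,218,308)
rect('tray',t&(z>.012)&(z<.03)&(hsv[...,2]>70),.018)
b=win(435,490,250,300)
rep('rib',b&(z>.05)); rect('rib',b&(z>.05),.062)
rect('foot',b&(hsv[...,2]<75)&(z<.05),.02); rect('footz',b&(z>.013)&(z<.04),.02)
for n,(uu,vv) in dict(o0=(395,184),o1=(425,172),o2=(452,188),cover=(236,163)).items():
    w=25 if n=='cover' else 10
    rep(n,win(uu-w,uu+w,vv-w,vv+w)&(z>.015))
big=cv2.resize(c['pixels'][190:310,200:520,::-1],None,fx=2.5,fy=2.5,interpolation=cv2.INTER_CUBIC); cv2.imwrite('pics/crop1.png',big)
E
python3 m.py
```

```text
bench z 0.00012516909853801307
cap 173 mean [0.4836 0.2218 0.2578] min [0.401 0.014 0.165] max [0.504 0.251 1.445]
(224.0, 264.5) 26.53780746459961 [[0.48941585 0.22640042 0.178     ]]
body 335 mean [0.4888 0.2273 0.1366] min [0.464 0.194 0.101] max [0.535 0.261 0.165]
plate 5305 [549.9  66.8] [226.3 225.3] 89.89
fence 462 mean [0.6277 0.0706 0.0349] min [0.61  0.01  0.025] max [0.646 0.131 0.046]
fence 462 [627.5  70.3] [ 21.8 124.3] 8.12
fence 459 mean [0.5288 0.1439 0.0347] min [0.467 0.126 0.025] max [0.591 0.162 0.044]
fence 459 [528.9 143.7] [125.4  20.9] 8.29
tray 681 [ 504.2 -320.5] [182.1 180.1] 85.62
rib 194 mean [ 0.4748 -0.2994  0.1181] min [ 0.401 -0.333  0.05 ] max [0.502 0.014 1.445]
rib 194 [ 492.2 -309.2] [126.3  48.2] 44.2
foot 411 [ 477.9 -311.4] [62.4 64.9] 26.05
footz 574 [ 466.3 -309.2] [ 87.6 126.4] 72.04
o0 91 mean [ 0.69   -0.155   0.0424] min [ 0.401 -0.17   0.016] max [0.707 0.014 1.445]
o1 97 mean [ 0.7166 -0.2262  0.0528] min [ 0.401 -0.241  0.016] max [0.733 0.014 1.445]
o2 95 mean [ 0.6841 -0.295   0.0325] min [ 0.674 -0.31   0.016] max [ 0.698 -0.284  0.046]
cover 1168 mean [0.7324 0.2197 0.0809] min [0.401 0.014 0.015] max [0.784 0.267 1.445]
```

View pics/crop1.png

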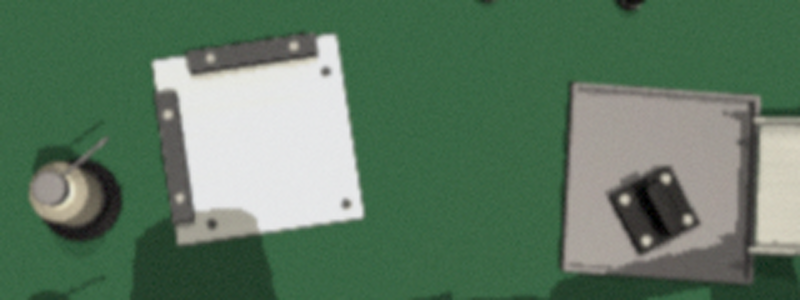

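The crop shows the cap at (50,188), the two dark fences and the empty corner at the plate's upper left. The bracket's rib runs from about (635,180) to (665,235), between two pairs of screws.

```bash
cat > m2.py <<'E'
import io,contextlib
with contextlib.redirect_stdout(io.StringIO()): from m import *
ok=c['depth']>0.1
cap=win(205,245,245,290)&(z>.172)&(z<.185)&ok; rep('cap',cap); r=rect('cap',cap,.178)
w=win(200,250,240,295)&ok
rep('caphi',w&(z>.16)&(z<.2))
rep('can40-100',w&(z>.115)&(z<.145))
rib=b&ok&(z>.05)&(z<.08); rep('rib',rib); rect('rib',rib,.062)
rep('foot',b&ok&(z>.013)&(z<.03)); rect('footz',b&ok&(z>.012)&(z<.03),.02)
f=(win(435,490,250,300)&(hsv[...,2]<75)).astype(np.uint8);rect('dark',f>0,.02)
for n,(uu,vv) in dict(o0=(395,184),o1=(425,172),o2=(452,188),cover=(236,163)).items():
    k=25 if n=='cover' else 10
    rep(n,win(uu-k,uu+k,vv-k,vv+k)&(z>.015)&(z<.1)&ok)
# scene view
s=load('scene'); Q=cloud(s); oks=s['depth']>.1
m=np.zeros((480,640),bool); m[180:215,370:405]=1; m&=oks&(Q[...,2]>.172)&(Q[...,2]<.185)&(abs(Q[...,0]-.48)<.05)
print('scene cap',m.sum(),Q[m].mean(0),Q[m].min(0),Q[m].max(0))
m=np.zeros((480,640),bool); m[300:345,155:210]=1; m&=oks&(Q[...,2]>.056)&(Q[...,2]<.075)
q=Q[m]; print('scene rib',m.sum(),q.mean(0),q.min(0),q.max(0)); 
print(cv2.minAreaRect((q[:,:2]*1000).astype(np.float32)))
E
python3 m2.py
```

```text
cap 147 mean [0.4892 0.2365 0.178 ] min [0.475 0.223 0.172] max [0.503 0.25  0.185]
cap 147 [489.5 235.9] [27.7 27.5] 0.89
caphi 173 mean [0.4897 0.2351 0.1763] min [0.475 0.218 0.16 ] max [0.507 0.251 0.185]
can40-100 241 mean [0.4881 0.2294 0.1357] min [0.464 0.194 0.116] max [0.538 0.261 0.145]
rib 186 mean [ 0.478  -0.3129  0.061 ] min [ 0.453 -0.333  0.05 ] max [ 0.502 -0.296  0.07 ]
rib 186 [ 477.8 -312.2] [49.3 20.9] 25.32
foot 550 mean [ 0.4716 -0.3075  0.0202] min [ 0.417 -0.355  0.013] max [ 0.532 -0.248  0.03 ]
footz 562 [ 474.1 -302.3] [104.9 115. ] 88.72
dark 595 [ 477.9 -311.4] [62.4 64.9] 26.05
o0 90 mean [ 0.6932 -0.1568  0.0268] min [ 0.682 -0.17   0.016] max [ 0.707 -0.145  0.039]
o1 96 mean [ 0.7199 -0.2287  0.0383] min [ 0.71  -0.241  0.016] max [ 0.733 -0.219  0.056]
o2 95 mean [ 0.6841 -0.295   0.0325] min [ 0.674 -0.31   0.016] max [ 0.698 -0.284  0.046]
cover 1155 mean [0.7361 0.222  0.0655] min [0.7   0.183 0.015] max [0.784 0.267 0.084]
scene cap 77 [0.4925978  0.23273175 0.17738135] [0.47761883 0.21934241 0.17232232] [0.50591386 0.24862124 0.18116314]
scene rib 175 [ 0.48054838 -0.3149279   0.06131056] [ 0.45345723 -0.3326654   0.05604997] [ 0.50392741 -0.29715554  0.06584761]
((478.91107177734375, -314.0313720703125), (51.49860763549805, 21.550235748291016), 27.50099754333496)
```

Request:
{"op": "servo_tool", "data": {
  "motion": [
    [[3.4, -3.5, -1, 0, 1], [6.8, -7, -1, 0, 1], [10.2, -10.5, -1, 0, 1], [13.6, -14, -1, 0, 1], [17, -17.5, -1, 0, 1]]
  ]
}}

```text
time_s: 0.6
eef_pos: [0.3324, -0.278, 0.2659]
eef_rot: [-0.0, 0.973, 0.232, 0.0]
wrist_force: [1.3, -0.5, 0.2]
opening: 0.144
grasp_force: 0.0
```

Request:
{"op": "servo_tool", "data": {
  "motion": [
    [[3.4, -3.5, 0, 0, 1], [6.8, -7, 0, 0, 1], [10.2, -10.5, 0, 0, 1], [13.6, -14, 0, 0, 1], [17, -17.5, 0, 0, 1]]
  ]
}}

```text
time_s: 1.1
eef_pos: [0.405, -0.0451, 0.2663]
eef_rot: [0.0, 0.973, 0.232, 0.0]
wrist_force: [0.3, -1.1, -0.6]
opening: 0.004
grasp_force: 0.0
```

Request:
{"op": "servo_tool", "data": {
  "motion": [
    [[3.4, -3.5, 0, 0, 1], [6.8, -7, 0, 0, 1], [10.2, -10.5, 0, 0, 1], [13.6, -14, 0, 0, 1], [17, -17.5, 0, 0, 1]]
  ]
}}

```text
time_s: 1.6
eef_pos: [0.4775, 0.188, 0.266]
eef_rot: [0.0, 0.973, 0.232, -0.0]
wrist_force: [1.4, -0.9, 1.1]
opening: 0.003
grasp_force: 0.0
```

```bash
cat > go.py <<'E'
import sys,numpy as np
from bench import ctrl
from scipy.spatial.transform import Rotation as Ro
o=ctrl.get_obs(); w=o['eef_rot']; R=Ro.from_quat([*w[1:],w[0]])
M=R.as_matrix(); print('pos',o['eef_pos'].round(4),'yaw',np.degrees(np.arctan2(M[1,0],M[0,0])).round(2),'F',o['wrist_force'].round(2),'op',round(o['opening'],3),'gf',round(o['grasp_force'],2),'t',o['time_s'],'q6',o['q'][5].round(2),'tilt',M[:,2].round(4))
if len(sys.argv)>3:
    T=np.array(list(map(float,sys.argv[1:4]))); print('shift cm',(M.T@(T-o['eef_pos'])*100).round(2))
E
python3 go.py .4905 .235 .215
```

```text
pos [0.4775 0.188  0.266 ] yaw 26.89 F [ 1.4  -0.91  1.1 ] op 0.003 gf 0.0 t 1.6 q6 1.25 tilt [-2.e-04 -2.e-04 -1.e+00]
shift cm [ 3.28 -3.6   5.1 ]
```

Request:
{"op": "servo_tool", "data": {
  "motion": [
    [[1.6, -1.8, 0, 0, 1], [3.3, -3.6, 1, 0, 1], [3.3, -3.6, 3, 0, 1], [3.3, -3.6, 4.5, 0, 1], [3.3, -3.6, 5.1, 0, 1]]
  ]
}}

```text
time_s: 2.1
eef_pos: [0.4894, 0.2324, 0.2129]
eef_rot: [0.0, 0.973, 0.232, -0.002]
wrist_force: [-0.3, -0.1, -1.1]
opening: -0.001
grasp_force: 0.0
```

Request:
{"op": "servo_tool", "data": {
  "motion": [
    [[0, 0, 0.5, 0, 1], [0, 0, 1, 0, 1], [0, 0, 1.3, 0, 1], [0, 0, 1.6, 0, 1], [0, 0, 1.6, 0, 1]]
  ]
}}

```text
time_s: 2.6
eef_pos: [0.4911, 0.2325, 0.1999]
eef_rot: [0.0, 0.973, 0.232, 0.0]
wrist_force: [-1.1, -1.4, 4.7]
opening: -0.002
grasp_force: 2.4
```

Request:
{"op": "servo_tool", "data": {
  "motion": [
    [[0, 0, 0.2, 0, 1], [0, 0, 0.4, 0, 1], [0, 0, 0.6, 0, 1], [0, 0, 0.6, 0, 1], [0, 0, 0.6, 0, 1]]
  ]
}}

```text
time_s: 3.1
eef_pos: [0.4913, 0.2326, 0.1968]
eef_rot: [0.001, 0.973, 0.232, 0.001]
wrist_force: [-10.2, -5.2, 22.4]
opening: -0.003
grasp_force: 11.2
```

Request:
{"op": "servo_tool", "data": {
  "motion": [
    [[0, 0, -0.1, 0, 1], [0, 0, -0.1, 0, 1], [0, 0, -1, 0, 1], [0, 0, -3, 0, 1], [0, 0, -7, 0, 1]]
  ]
}}

```text
time_s: 3.6
eef_pos: [0.4889, 0.2325, 0.2611]
eef_rot: [-0.0, 0.973, 0.232, -0.003]
wrist_force: [0.8, -0.5, -0.2]
opening: 0.001
grasp_force: 0.0
```

Request:
{"op": "servo_tool", "data": {
  "motion": [
    [[0, 0, -1, 0, 1], [0, 0, -1, 0, 1], [0, 0, -1, 0, 1], [0, 0, -1, 0, 1], [0, 0, -1, 0, 1]]
  ]
}}

```text
time_s: 4.1
eef_pos: [0.49, 0.2327, 0.2716]
eef_rot: [-0.0, 0.973, 0.232, -0.001]
wrist_force: [0.3, 0.3, 0.0]
opening: -0.002
grasp_force: 0.0
```

```bash
python3 go.py .4785 -.3130 .266
python3 - <<'E'
from h import *
c=shot('top');P=cloud(c);s=shot('scene');Q=cloud(s)
m=np.zeros((480,640),bool); m[180:215,370:405]=1; m&=(s['depth']>.1)&(Q[...,2]>.165)&(Q[...,2]<.185)&(abs(Q[...,0]-.48)<.05)
print('scene cap',m.sum(),Q[m].mean(0),Q[m].max(0))
m=np.zeros((480,640),bool); m[250:300,435:490]=1; m&=(c['depth']>.1)&(P[...,2]>.05)&(P[...,2]<.08)
print(cv2.minAreaRect((P[m][:,:2]*1000).astype(np.float32)))
E
```

```text
pos [0.49   0.2327 0.2716] yaw 26.86 F [0.31 0.26 0.04] op -0.002 gf 0.0 t 4.1 q6 1.33 tilt [-2.7e-03 -6.0e-04 -1.0e+00]
shift cm [-25.68  48.16   0.6 ]
scene cap 107 [0.494036   0.23201606 0.17466816] [0.50671276 0.2479633  0.18071511]
((478.4576721191406, -313.48809814453125), (49.36404800415039, 20.090023040771484), 25.69132423400879)
```

Request:
{"op": "servo_tool", "data": {
  "motion": [
    [[-2.3, 4.4, 0, 0, 1], [-4.6, 8.8, 0, 0, -1], [-6.9, 13.2, 0, 0, -1], [-9.2, 17.6, 0, 0, -1], [-11.5, 22, 0, 0, -1]]
  ]
}}

```text
time_s: 4.7
eef_pos: [0.4871, -0.0171, 0.2731]
eef_rot: [-0.0, 0.973, 0.232, 0.0]
wrist_force: [1.4, -0.2, -0.2]
opening: 0.681
grasp_force: 0.0
```

Request:
{"op": "servo_tool", "data": {
  "motion": [
    [[-2.3, 4.4, 0, 0, -1], [-4.6, 8.8, 0, 0, -1], [-6.9, 13.2, 0, 0, -1], [-9.2, 17.6, 0, 0.8, -1], [-11.5, 22, 0, 0.8, -1]]
  ]
}}

```text
time_s: 5.2
eef_pos: [0.4839, -0.2656, 0.2729]
eef_rot: [-0.0, 0.974, 0.225, -0.0]
wrist_force: [0.5, -0.0, -0.3]
opening: 1.0
grasp_force: 0.0
```

Request:
{"op": "servo_tool", "data": {
  "motion": [
    [[-1.3, 2.1, 0, 0, -1], [-2.6, 4.2, 0, 0, -1], [-2.6, 4.2, 2, 0, -1], [-2.6, 4.2, 6, 0, -1], [-2.6, 4.2, 10, 0, -1]]
  ]
}}

```text
time_s: 5.7
eef_pos: [0.4796, -0.3135, 0.1725]
eef_rot: [0.001, 0.974, 0.225, 0.001]
wrist_force: [-0.2, -1.6, 0.4]
opening: 0.998
grasp_force: 0.0
```

```bash
python3 go.py .4784 -.3132 .054
```

```text
pos [ 0.4796 -0.3135  0.1725] yaw 26.01 F [-0.18 -1.57  0.38] op 0.998 gf 0.0 t 5.7 q6 0.33 tilt [ 0.0013 -0.0012 -1.    ]
shift cm [-0.1  -0.1  11.85]
```

Request:
{"op": "servo_tool", "data": {
  "motion": [
    [[-0.1, -0.1, 4, 0, -1], [-0.1, -0.1, 8, 0, -1], [-0.1, -0.1, 11, 0, -1], [-0.1, -0.1, 12.2, 0, -1], [-0.1, -0.1, 12.2, 0, -1]]
  ]
}}

```text
time_s: 6.2
eef_pos: [0.477, -0.3113, 0.0494]
eef_rot: [-0.002, 0.974, 0.225, -0.001]
wrist_force: [0.8, -0.6, -0.2]
opening: 0.999
grasp_force: 0.0
```

Request:
{"op": "servo_tool", "data": {
  "motion": [
    [[0, 0, 0, 0, 0.3], [0, 0, 0, 0, 0.6], [0, 0, 0, 0, 1], [0, 0, 0, 0, 1], [0, 0, 0, 0, 1]]
  ]
}}

```text
time_s: 6.7
eef_pos: [0.4787, -0.3128, 0.0524]
eef_rot: [0.001, 0.974, 0.226, 0.001]
wrist_force: [-0.4, -0.7, -1.9]
opening: 0.202
grasp_force: 59.3
```

Request:
{"op": "servo_tool", "data": {
  "motion": [
    [[0, 0, 0, 0, 1], [0, 0, 0, 0, 1], [0, 0, -1, 0, 1], [0, 0, -3, 0, 1], [0, 0, -5, 0, 1]]
  ]
}}

```text
time_s: 7.2
eef_pos: [0.4773, -0.3115, 0.1011]
eef_rot: [-0.001, 0.974, 0.225, -0.001]
wrist_force: [0.4, -0.4, -2.9]
opening: 0.207
grasp_force: 59.1
```

```bash
python3 go.py .5697 .094 .12
python3 - <<'E'
from h import *
s=shot('scene'); cv2.imwrite('pics/lift.png',cv2.resize(s['pixels'][220:400,60:300,::-1],None,fx=3,fy=3))
E
```

```text
pos [ 0.4773 -0.3115  0.1011] yaw 26.06 F [ 0.42 -0.44 -2.86] op 0.207 gf 59.08 t 7.2 q6 0.33 tilt [-0.002  0.002 -1.   ]
shift cm [ 26.11 -32.37  -1.83]
```

View pics/lift.png

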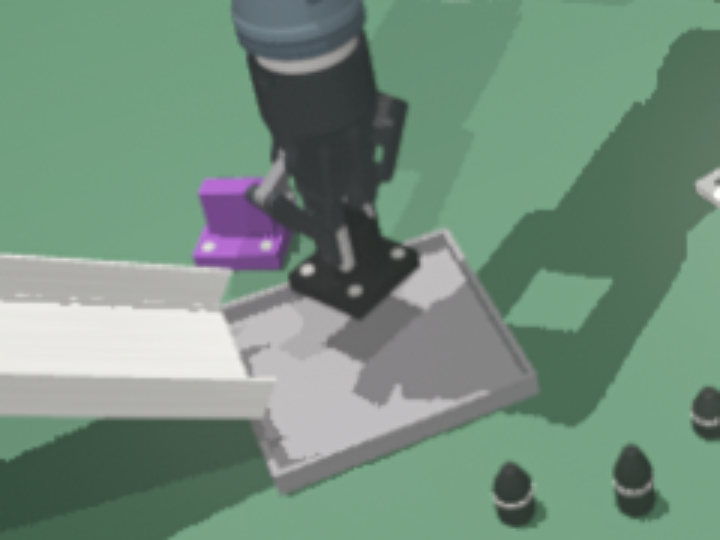

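The bracket hangs level in the gripper at about (355,275) in this crop, clear of the tray.

Request:
{"op": "servo_tool", "data": {
  "motion": [
    [[2.9, -3.6, -1, 0, 1], [5.8, -7.2, -2, 0, 1], [8.7, -10.8, -2, 0, 1], [11.6, -14.4, -2, 0, 1], [14.5, -18, -2, 0, 1]]
  ]
}}

```text
time_s: 7.75
eef_pos: [0.529, -0.085, 0.1209]
eef_rot: [-0.0, 0.974, 0.225, -0.0]
wrist_force: [0.5, -0.7, -3.1]
opening: 0.203
grasp_force: 59.9
```

Request:
{"op": "servo_tool", "data": {
  "motion": [
    [[2.9, -3.6, 0, 3.5, 1], [5.8, -7.2, 0, 7, 1], [8.7, -10.8, 0, 10.5, 1], [11.4, -14.2, 0, 14, 1], [11.4, -14.2, 0, 17.8, 1]]
  ]
}}

```text
time_s: 8.25
eef_pos: [0.5691, 0.096, 0.1208]
eef_rot: [-0.001, 0.997, 0.073, -0.0]
wrist_force: [0.2, -1.3, -2.8]
opening: 0.202
grasp_force: 60.1
```

Request:
{"op": "servo_tool", "data": {
  "motion": [
    [[0, 0, 0, 0, 1], [0, 0, 0, 0, 1], [0, 0, 0, 0, 1], [0, 0, 0, 0, 1], [0, 0, 0, 0, 1]]
  ]
}}

```text
time_s: 8.75
eef_pos: [0.5694, 0.0899, 0.1213]
eef_rot: [-0.0, 0.997, 0.072, -0.0]
wrist_force: [-0.1, -0.2, -2.3]
opening: 0.205
grasp_force: 60.1
```

```bash
python3 go.py .5695 .0954 .06
python3 - <<'E'
from h import *
s=shot('scene'); cv2.imwrite('pics/pre.png',cv2.resize(s['pixels'][170:340,270:480,::-1],None,fx=3.5,fy=3.5))
E
```

```text
pos [0.5694 0.0899 0.1213] yaw 8.2 F [-0.15 -0.19 -2.33] op 0.205 gf 60.11 t 8.75 q6 1.38 tilt [-0.  0. -1.]
shift cm [ 0.09 -0.54  6.13]
```

View pics/pre.png

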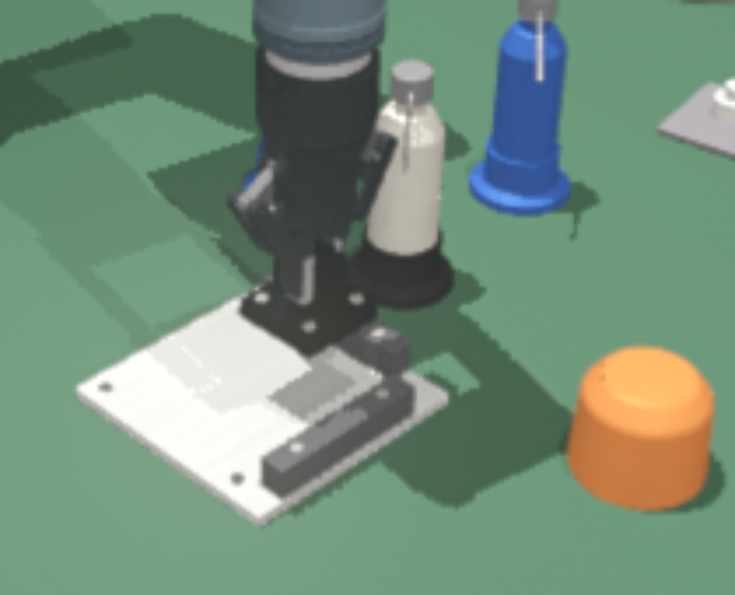

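The bracket hangs level over the plate at about (310,310), square to the fences and clear of both, with the duster's cap up.

Request:
{"op": "servo_tool", "data": {
  "motion": [
    [[0, -0.5, 2, 0, 1], [0, -0.5, 4, 0, 1], [0, -0.5, 5.5, 0, 1], [0, -0.5, 6, 0, 1], [0, -0.5, 6, 0, 1]]
  ]
}}

```text
time_s: 9.3
eef_pos: [0.5681, 0.0955, 0.0605]
eef_rot: [-0.0, 0.997, 0.072, -0.001]
wrist_force: [0.6, 0.3, -3.0]
opening: 0.199
grasp_force: 60.1
```

Request:
{"op": "servo_tool", "data": {
  "motion": [
    [[0, 0, 0.1, 0, 1], [0, 0, 0.2, 0, 1], [0, 0, 0.3, 0, 1], [0, 0, 0.3, 0, 1], [0, 0, 0.3, 0, 1]]
  ]
}}

```text
time_s: 9.8
eef_pos: [0.5687, 0.0957, 0.0585]
eef_rot: [0.0, 0.997, 0.072, 0.0]
wrist_force: [0.1, -0.5, -4.0]
opening: 0.203
grasp_force: 60.1
```

```bash
python3 go.py .5797 .109 .058
```

```text
pos [0.5687 0.0957 0.0585] yaw 8.26 F [ 0.12 -0.46 -4.02] op 0.203 gf 60.12 t 9.8 q6 1.39 tilt [ 4.e-04 -0.e+00 -1.e+00]
shift cm [ 1.28 -1.16  0.05]
```

Request:
{"op": "servo_tool", "data": {
  "motion": [
    [[0, 0, 0.05, 0, 1], [0, 0, 0.1, 0, 1], [0, 0, 0.1, 0, 1], [0, 0, 0.15, 0, 1], [0, 0, 0.15, 0, 1]]
  ]
}}

```text
time_s: 10.3
eef_pos: [0.5696, 0.0957, 0.0583]
eef_rot: [0.0, 0.997, 0.072, 0.001]
wrist_force: [-2.6, -0.1, 9.1]
opening: 0.205
grasp_force: 61.9
```

Request:
{"op": "servo_tool", "data": {
  "motion": [
    [[0.2, -0.2, -0.05, 0, 1], [0.4, -0.4, -0.05, 0, 1], [0.6, -0.6, -0.05, 0, 1], [0.8, -0.8, -0.05, 0, 1], [0.8, -0.8, -0.05, 0, 1]]
  ]
}}

```text
time_s: 10.8
eef_pos: [0.5767, 0.1049, 0.0584]
eef_rot: [0.0, 0.997, 0.072, 0.001]
wrist_force: [-0.7, -0.2, 6.6]
opening: 0.201
grasp_force: 61.4
```

```bash
python3 go.py .5797 .109 .058
```

```text
pos [0.5767 0.1049 0.0584] yaw 8.27 F [-0.65 -0.21  6.56] op 0.201 gf 61.43 t 10.8 q6 1.4 tilt [ 0.0026 -0.     -1.    ]
shift cm [ 0.35 -0.36  0.04]
```

Request:
{"op": "servo_tool", "data": {
  "motion": [
    [[0.1, 0, 0, 0, 1], [0.2, 0, 0, 0, 1], [0.25, 0, 0, 0, 1], [0.3, 0, 0, 0, 1], [0.3, 0, 0, 0, 1]]
  ]
}}

```text
time_s: 11.3
eef_pos: [0.5792, 0.1053, 0.0584]
eef_rot: [0.0, 0.997, 0.072, 0.001]
wrist_force: [-2.4, -1.0, 7.7]
opening: 0.201
grasp_force: 61.6
```

Request:
{"op": "servo_tool", "data": {
  "motion": [
    [[0.05, 0, 0, 0, 1], [0.1, 0, 0, 0, 1], [0.1, 0, 0, 0, 1]]
  ]
}}

```text
time_s: 11.6
eef_pos: [0.5801, 0.1054, 0.0584]
eef_rot: [0.0, 0.997, 0.072, 0.001]
wrist_force: [-2.1, -0.7, 7.5]
opening: 0.2
grasp_force: 61.7
```

Request:
{"op": "servo_tool", "data": {
  "motion": [
    [[0.05, 0, 0, 0, 1], [0.1, 0, 0, 0, 1], [0.15, 0, 0, 0, 1], [0.15, 0, 0, 0, 1]]
  ]
}}

```text
time_s: 12.0
eef_pos: [0.5816, 0.1056, 0.0584]
eef_rot: [0.0, 0.997, 0.072, 0.001]
wrist_force: [-2.5, -0.4, 8.7]
opening: 0.203
grasp_force: 61.7
```

Request:
{"op": "servo_tool", "data": {
  "motion": [
    [[0, -0.1, 0, 0, 1], [0, -0.2, 0, 0, 1], [0, -0.25, 0, 0, 1], [0, -0.3, 0, 0, 1], [0, -0.3, 0, 0, 1]]
  ]
}}

```text
time_s: 12.5
eef_pos: [0.5813, 0.108, 0.0583]
eef_rot: [0.0, 0.997, 0.072, 0.001]
wrist_force: [-2.5, -3.1, 7.5]
opening: 0.204
grasp_force: 61.6
```

```bash
python3 go.py .5797 .109 .058
```

```text
pos [0.5813 0.108  0.0583] yaw 8.25 F [-2.49 -3.14  7.51] op 0.204 gf 61.64 t 12.5 q6 1.41 tilt [ 1.6e-03 -8.0e-04 -1.0e+00]
shift cm [-0.14 -0.12  0.03]
```

Request:
{"op": "servo_tool", "data": {
  "motion": [
    [[0.05, 0, 0, 0, 1], [0.1, 0, 0, 0, 1], [0.15, 0, 0, 0, 1], [0.15, 0, 0, 0, 1]]
  ]
}}

```text
time_s: 12.9
eef_pos: [0.5813, 0.1081, 0.0584]
eef_rot: [0.0, 0.997, 0.072, -0.001]
wrist_force: [-9.0, -4.3, 13.7]
opening: 0.202
grasp_force: 62.6
```

Request:
{"op": "servo_tool", "data": {
  "motion": [
    [[0, -0.05, 0, 0, 1], [0, -0.1, 0, 0, 1], [0, -0.15, 0, 0, 1], [0, -0.15, 0, 0, 1]]
  ]
}}

```text
time_s: 13.3
eef_pos: [0.5812, 0.1091, 0.0584]
eef_rot: [0.001, 0.997, 0.072, -0.001]
wrist_force: [-9.1, -6.0, 13.1]
opening: 0.207
grasp_force: 62.5
```

```bash
python3 go.py .5797 .109 .058
```

```text
pos [0.5812 0.1091 0.0584] yaw 8.25 F [-9.1  -6.05 13.13] op 0.207 gf 62.49 t 13.3 q6 1.41 tilt [-0.0017 -0.0018 -1.    ]
shift cm [-0.15 -0.01  0.04]
```

Request:
{"op": "servo_tool", "data": {
  "motion": [
    [[0, -0.05, 0, 0, 1], [0, -0.1, 0, 0, 1], [0, -0.15, 0, 0, 1], [0, -0.15, 0, 0, 1]]
  ]
}}

```text
time_s: 13.7
eef_pos: [0.581, 0.1105, 0.0583]
eef_rot: [0.001, 0.997, 0.072, -0.001]
wrist_force: [-8.5, -7.5, 13.1]
opening: 0.203
grasp_force: 62.5
```

Request:
{"op": "servo_tool", "data": {
  "motion": [
    [[0, -0.05, 0, 0, 1], [0, -0.1, 0, 0, 1], [0, -0.1, 0, 0, 1]]
  ]
}}

```text
time_s: 14.0
eef_pos: [0.581, 0.1105, 0.0584]
eef_rot: [0.002, 0.997, 0.072, -0.001]
wrist_force: [-7.6, -10.4, 13.1]
opening: 0.205
grasp_force: 62.5
```

```bash
python3 go.py .5797 .109 .058
```

```text
pos [0.581  0.1105 0.0584] yaw 8.25 F [ -7.64 -10.36  13.05] op 0.205 gf 62.5 t 14.0 q6 1.42 tilt [-0.0015 -0.0034 -1.    ]
shift cm [-0.15  0.13  0.04]
```

Request:
{"op": "servo_tool", "data": {
  "motion": [
    [[0.05, -0.05, -0.03, 0, 1], [0.1, -0.1, -0.05, 0, 1], [0.1, -0.1, -0.05, 0, 1], [0.1, -0.1, -0.05, 0, 1], [0.1, -0.1, -0.05, 0, 1]]
  ]
}}

```text
time_s: 14.5
eef_pos: [0.5811, 0.1106, 0.0585]
eef_rot: [0.002, 0.997, 0.072, -0.002]
wrist_force: [-10.2, -15.1, 13.6]
opening: 0.199
grasp_force: 62.5
```

```bash
python3 go.py
python3 - <<'E'
from h import *
s=shot('scene'); cv2.imwrite('pics/end.png',cv2.resize(s['pixels'][170:340,270:480,::-1],None,fx=3.5,fy=3.5,interpolation=cv2.INTER_CUBIC))
o=ctrl.get_obs(); print(o['torque'])
E
```

```text
pos [0.5811 0.1106 0.0585] yaw 8.25 F [-10.18 -15.07  13.59] op 0.199 gf 62.46 t 14.5 q6 1.42 tilt [-0.0036 -0.0049 -1.    ]
[-2.3259778   1.44613637 -0.13414513]
```

View pics/end.png

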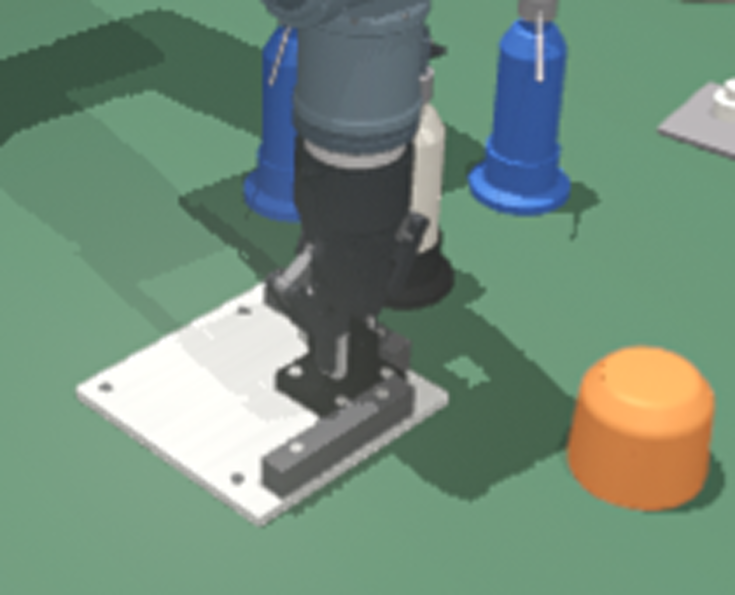

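The bracket at about (345,380) sits against both fences. It stayed put while the push rose to about 12 N on fence_far and 13 N on fence_left, so I'm handing in.

```bash
python3 -c "
from bench import ctrl
print(ctrl.hand_in())"
```

```text
the job is handed in; nothing more can be done
None
```

I pressed the duster's cap down and let it come up, then stood the bracket on the plate and seated it in the corner. I handed in still holding it with a steady push of about 12–13 N towards each fence, worked out from the wrist force; the hand-in gave no verdict.

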